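# Switch off the machine key left on

### The arm

A 6-joint arm with a two-finger parallel gripper is mounted at the origin on the work surface. World frame = base frame: x ahead of the robot, y to its left, z up, the work surface at z = 0. Lengths are in mm, angles in rad, forces in N, time in s.
With the tool pointing down it reaches from about 300 to 1000 mm from the base axis. Payload 5.1 kg.
Tool frame: the origin (TCP) lies midway between the tips of the shut fingers; the grasp point (between the pads) lies 19 mm behind it; z points along the fingers, y is the line along which they close (so a half turn about z gives the same grasp; the last joint's range is limited). The gripper opens to 95 mm and grips with 3 to 60 N. Pads are 20 mm wide; open, the fingers measure 119 mm over their backs; the gripper's body (75 mm by 180 mm) begins 59 mm behind the grasp point.
Start: joints at [-1.354, 0.124, 1.65, -0, 1.367, -0.083], TCP at [191.931, -621.005, 214.656] pointing down, gripper open.
Joint ranges: [-2.61, 2.61], [-1.02, 2.33], [0.03, 2.71], [-1.35, 4.49], [0.32, 2.68], [-2.91, 2.91]. Speed limits (rad/s): [2.57, 2.57, 3.14, 3.14, 3.14, 3.14].

### API

Orientations are given as a rotation vector (axis times angle).
In Python, from workcell import manip, cams, job gives the robot as it stands.
- The arm moves only by the shell command python3 -m jog 'ROWS' [OPENING] [FORCE]. ROWS is a JSON object of lists of equal length, an entry for each row: "offset": the shift along the world's x, y, z in mm, a list of three; "roll": the turn about the world's z in rad. In form: {"offset": [[tx, ty, tz], ...], "roll": [roll, ...]}. A call has 1 to 12 rows; each row shifts and turns the commanded pose from where the row before left it; what a row does not reach is not made up. A row lasts 1/10 s, in which the tool goes at most 50 mm and 8.59 degrees, less where a joint would pass 70% of its speed; a pose out of reach is approached as far as the arm can. A call is refused whole if a number of a shift passes 50 or a number of a turn 0.15, either way. A call with a gripper value outside its range is refused whole. OPENING is the closure, from 0 (fully open) to 1 (shut), set as the call begins (- or left out, the last holds). The fingers move at their own pace and stop on an object; FORCE is the grip in N (left out, the last holds). Time passes only in rows, so rows that do not move let the fingers close. It gives the time, the measured TCP pose, the force, the opening and the grip force at its end, in the units of the state.
- manip.observe(): the state, without advancing time (a new reading comes with each control period).
- cams.read_camera(name): name is "scene" or "top" or "wrist"; returns (picture, depth): 420x560x3 uint8, red, green, blue; 420x560 float32, mm along the optical axis (not along the pixel's ray), 0 where there is no reading.
- cams.camera_params(name): a dict with "fx", "fy", "cx", "cy" (pixels), "rvec" (rotation vector, rad) and "tvec" (3), from world to camera coordinates, as OpenCV has them. Camera axes: x right, y down, z forward; pixel columns grow to the right and rows downward; lengths in mm; the calibration is good to about 2 mm. A picture is of the moment at which its call begins: read the wrist's pose just before it. camera_params takes no time and is no camera call; for the wrist camera it gives the pose at the moment of the call.
- job.sign_off(): hands the job in; it is judged then, once.
The state is a dict: "clock": time; "joint_positions": joint angles; "qd": joint speeds; "effort": joint torques, N m; "tool_pos": TCP position; "ee_rot": TCP orientation; "wrist_force": force on the tool from outside, world axes, zero at the start; "ft_torque": the same for the moment, N m; "opening": finger opening in mm; "grasp_force": force on a finger pad.
Only numpy, scipy, OpenCV 4.12 (cv2) and the standard library are available. Lean on these libraries where they do the work, as an engineer would, in place of code of your own. Each camera call takes 0.05 s, during which the arm holds its last target. There are 200 camera calls.

### The job

One of the four black keys on the bench switch box has been left latched down. With the fingertips tap every key lightly, one after the other from the red dot to the blue dot, to find it, without pushing in any raised key or releasing the latched one yet; then press the latched key so that it releases and all four stand raised. Do not grasp or shift anything on the bench.

Things in the scene. Friction and masses are not known exactly. Their poses are not given: they have to be found in the camera images.
- switch_box: Grey switch box, 150 (x) x 300 (y) x 70 mm high, fixed, yaw within 0.35 rad. Origin: centre of its underside; z up, x away from the robot, y to the robot's left. Four identical push-push keys stand in a row along its y, 60 mm apart, 30 mm to the robot's side of its middle, each with a coloured dot on the robot's side. Two small loose things lie on its rear half.
- key_1: Key with the red dot, number 1 from the robot's left. Black cap with a white line, 36 x 34 x 16 mm. Origin: centre of its flat upper face, at x -30, y +90 mm in the box's frame. Face at z 92 mm in the box's frame when raised, 86 mm when latched. It moves straight down, with a hard stop at 80 mm.
- key_2: Key with the yellow dot, number 2 from the robot's left. Black cap with a white line, 36 x 34 x 16 mm. Origin: centre of its flat upper face, at x -30, y +30 mm in the box's frame. Feel: a raised key begins to yield at about 2.2 N and then takes 0.3 N more per mm. A latched key stands 6 mm lower and does not yield below about 4 N.
- key_3: Key with the green dot, number 3 from the robot's left. Black cap with a white line, 36 x 34 x 16 mm. Origin: centre of its flat upper face, at x -30, y -30 mm in the box's frame. To release a latched key push it to 11 to 12 mm below the raised height (5.5 to 6 N; it clicks at about 10 mm), then let go: it springs up.
- key_4: Key with the blue dot, number 4 from the robot's left. Black cap with a white line, 36 x 34 x 16 mm. Origin: centre of its flat upper face, at x -30, y -90 mm in the box's frame. A raised key pushed about 10 mm down and let go latches. All four keys work alike.
- glue: Loose white glue bottle, 54 mm across, 115 mm high, standing near the left end of the switch box. Origin: centre of its foot. Leave alone.
- sanding_block: Loose cork sanding block, 100 x 55 x 35 mm. Origin: centre of its underside. Leave alone.
- pickup: Loose black guitar pickup, 38 x 70 x 16 mm, on the rear half of the switch box. Origin: centre of its underside. Leave alone.
- bushing: Loose brass bushing, 30 mm across, 18 mm high, on the rear half of the switch box. Origin: centre of its underside. Leave alone.
- screwdriver: Loose screwdriver lying on the bench, about 200 mm long. Leave alone.
- pencil_cup: Loose empty blue cup, 72 mm across, 85 mm high. Origin: centre of its foot. Leave alone.
- neck_blank: Loose guitar neck blank lying across the far side of the bench, 70 x 420 x 30 mm. Origin: centre of its underside. Leave alone.

How it is judged (in metres and radians):
On the way, in this order (a step that is already met when the one before it is completed fails the run):
1. the red-dot key is tapped (contact force between the fingers and key_1 above 0.4 N and not (z of each of key_1, key_2, key_3, key_4 in the frame of switch_box above 0.09 m)).
2. the yellow-dot key is tapped (contact force between the fingers and key_2 above 0.4 N and not (z of each of key_1, key_2, key_3, key_4 in the frame of switch_box above 0.09 m)).
3. the green-dot key is tapped (contact force between the fingers and key_3 above 0.4 N and not (z of each of key_1, key_2, key_3, key_4 in the frame of switch_box above 0.09 m)).
4. the blue-dot key is tapped (contact force between the fingers and key_4 above 0.4 N and not (z of each of key_1, key_2, key_3, key_4 in the frame of switch_box above 0.09 m)).
5. the latched key is released: all four keys stand raised (z of each of key_1, key_2, key_3, key_4 in the frame of switch_box above 0.09 m), for 0.2 s.
At the end, for the whole second after the job is handed in: all four keys stand raised, within 2 mm of full height, and the loose things are within 20 mm of where they were (all of step 5 and distance of each of glue, sanding_block, pickup, bushing, screwdriver, pencil_cup, neck_blank from where it was at the start of the episode below 0.02 m); the robot touches nothing.
It fails at once if the raised red-dot key is pushed in by more than 7.5 mm (z of key_1 in the frame of switch_box below 0.0845 m and distance of key_1 from where it was at the start of the episode above 0.007 m).
It fails at once if the raised yellow-dot key is pushed in by more than 7.5 mm (z of key_2 in the frame of switch_box below 0.0845 m and distance of key_2 from where it was at the start of the episode above 0.007 m).
It fails at once if the raised green-dot key is pushed in by more than 7.5 mm (z of key_3 in the frame of switch_box below 0.0845 m and distance of key_3 from where it was at the start of the episode above 0.007 m).
It fails at once if the raised blue-dot key is pushed in by more than 7.5 mm (z of key_4 in the frame of switch_box below 0.0845 m and distance of key_4 from where it was at the start of the episode above 0.007 m).
It fails at once if a loose thing is lifted or shifted by more than 20 mm (distance of any of glue, sanding_block, pickup, bushing, screwdriver, pencil_cup, neck_blank from where it was at the start of the episode above 0.02 m).
It also fails if it takes over 51 s, if anything falls off the work surface, if the arm or the gripper's body presses on something with over 40 N, if the wrist force passes 120 N, or if a joint passes its speed limit or range.

## Working session

There is one attempt and no reset: what is moved stays moved. The work goes in short steps, Python scripts to look and compute and a shell command to move; the robot and the scene stay as the last step left them, time stands still between calls to the robot, and variables do not carry over. Pictures are saved under pics/ and viewed, at most 10 in all, crops included, and the job is handed in when it is done.

```bash
mkdir -p pics; cat > h.py <<'E'
import numpy as np,cv2
from workcell import manip,cams,job
def shot(n):
    p=cams.camera_params(n); im,d=cams.read_camera(n); return im,d,p
def cloud(d,p):
    R=cv2.Rodrigues(np.array(p['rvec'],float))[0]; t=np.array(p['tvec'],float).ravel()
    v,u=np.mgrid[:d.shape[0],:d.shape[1]]
    c=np.stack([(u-p['cx'])/p['fx']*d,(v-p['cy'])/p['fy']*d,d],-1)
    return (c-t)@R
E
python3 - <<'E'
from h import *
print(manip.observe())
for n in('top','scene'):
    im,d,p=shot(n); np.savez(n,im=im,d=d,w=cloud(d,p)); cv2.imwrite(f'pics/{n}.png',im[...,::-1])
E
```

```text
{'clock': 0.0, 'joint_positions': array([-1.35362270e+00,  1.24511206e-01,  1.65163010e+00, -4.98367895e-06,
        1.36746785e+00, -8.26237544e-02]), 'qd': array([-0.00089896, -0.00030791,  0.000184  , -0.0010419 ,  0.00130732,
        0.00148201]), 'effort': array([ 1.11841744e-04, -4.17598414e+01, -3.59933567e+01,  7.74833327e-02,
        4.92250035e-02, -2.16144344e-04]), 'tool_pos': array([ 191.78516111, -620.41725324,  213.40903313]), 'ee_rot': array([-3.10437420e+00, -4.68860201e-01,  2.20440836e-04]), 'wrist_force': array([ 0.61014705,  0.00600908, -0.86059622]), 'ft_torque': array([-0.01384067,  0.01071113, -0.02657056]), 'grasp_force': 0.0, 'opening': 95.16511286826452}
```

View pics/top.png

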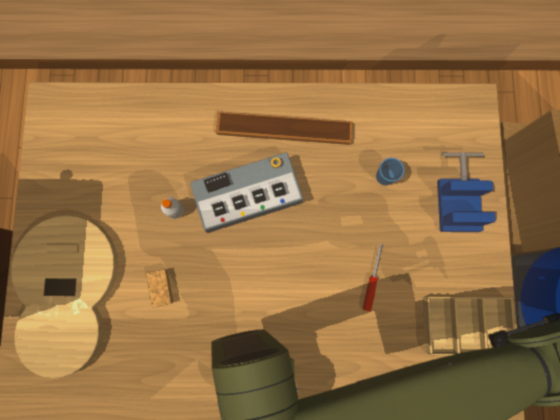

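The top view shows the switch box around (247,190), with keys at about (219,209), (239,202), (260,196) and (279,189). The red dot is on the left. The glue bottle stands at (171,207), the cup at (390,170) and the pickup and bushing on the rear half.

```bash
python3 - <<'E'
from h import *
z=np.load('top.npz'); w=z['w']; im=z['im']
sub=w[140:245,185:310].reshape(-1,3)
m=(sub[:,2]>60)&(sub[:,2]<105)
# exclude glue by column: 185+
pts=sub[m][:,:2].astype(np.float32)
r=cv2.minAreaRect(pts); print(r, np.median(sub[(sub[:,2]>60)&(sub[:,2]<78)][:,2]))
for u,v in[(219,209),(239,202),(260,196),(279,189)]:
    print(w[v,u], w[v-3:v+4,u-3:u+4,2].round(1).max(), np.median(w[v-3:v+4,u-3:u+4,2]))
for n,(u,v) in dict(glue=(171,207),cup=(390,170)).items(): print(n,w[v,u])
c=np.array(r[0]); b=cv2.boxPoints(r); print(b)
e=b[(np.arange(4)+1)%4]-b; i=np.argmax(np.linalg.norm(e,axis=1)); yv=e[i]*np.sign(e[i][1]); yaw=np.arctan2(-yv[0],yv[1])
R=np.array([[np.cos(yaw),-np.sin(yaw)],[np.sin(yaw),np.cos(yaw)]])
print('yaw',yaw)
for y in(90,30,-30,-90): print(c+R@[-30,y])
E
```

```text
((580.2507934570312, 40.24957275390625), (151.86407470703125, 300.35052490234375), 18.287500381469727) 69.43282222741439
[519.67867455 113.84362944  89.26387225] 1364.2 84.31131160859101
[539.59781772  57.04222507  92.81125689] 96.3 91.63828406527448
[557.06588697  -2.49797082  94.15278998] 100.0 91.77548743320364
[578.22873194 -56.44175884  91.93693982] 99.8 90.62103017276243
glue [524.48971271 250.6624255   90.10718011]
cup [ 6.60154383e+02 -3.98052010e+02  3.01072350e-01]
[[ 461.03098  159.01372]
 [ 555.2766  -126.16728]
 [ 699.4706   -78.51457]
 [ 605.225    206.66643]]
yaw 0.31917727
[523.5252825  116.29045761]
[542.3524121  59.3208245]
[561.17954171   2.3511914 ]
[580.00667131 -54.6184417 ]
```

View pics/scene.png

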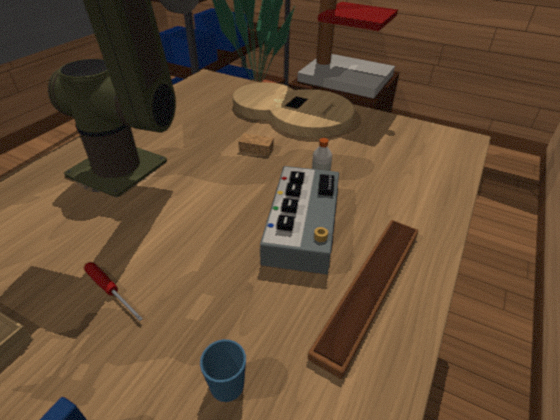

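The fit agrees with the stated sizes: the box measures 151 x 300 mm, its yaw is about 0.32 and its top is at about 70 mm. The tool's yaw is already about 0.30. The scene view confirms the layout, so I'll shut the fingers and go above the red key.

```bash
python3 -m jog '{"offset":[[20,45,0],[20,45,0],[20,45,0],[20,45,0],[20,45,0],[20,45,0],[20,45,0],[20,45,0]],"roll":[0,0,0,0,0,0,0,0]}' 1 5
python3 -m jog '{"offset":[[20,45,0],[20,45,0],[20,45,0],[20,45,0],[20,45,0],[20,45,0],[20,45,0],[20,45,0],[12,17,0],[0,0,0],[0,0,0]],"roll":[0,0,0,0,0,0,0,0,0,0.02,0]}'
python3 - <<'E'
from h import *
im,d,p=shot('wrist'); cv2.imwrite('pics/w1.png',im[...,::-1]); w=cloud(d,p); np.savez('w1',w=w)
o=manip.observe(); print(o['tool_pos'],o['ee_rot'],o['wrist_force'],o['opening'],o['clock'])
E
```

```text
clock: 0.9
tool_pos: [352.0, -259.0, 214.3]
ee_rot: [-3.106, -0.468, -0.0]
wrist_force: [0.9, 0.2, -0.4]
opening: 36.4
grasp_force: 0.0
clock: 2.0
tool_pos: [523.4, 115.9, 214.0]
ee_rot: [3.101, 0.502, -0.003]
wrist_force: [-0.6, -0.7, -0.2]
opening: 0.6
grasp_force: 0.0
[523.34233631 115.32165363 214.11718569] [ 3.10123870e+00  4.99677029e-01 -2.01378224e-03] [ 0.05397627  0.49565929 -0.42375883] 0.4135604757069963 2.05
```

View pics/w1.png

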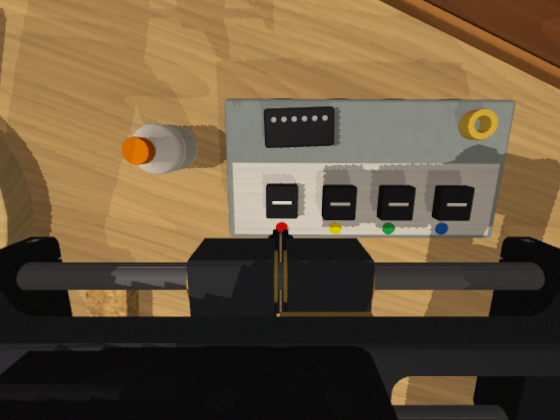

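The wrist view shows the caps at about (282,200), (339,202), (396,202) and (453,202). The shut fingertips are at about (281,235), lined up with the row. I'll measure the cap faces.

```bash
python3 - <<'E'
from h import *
w=np.load('w1.npz')['w']
for u in(282,339,396,453):
    q=w[180:225,u-25:u+26].reshape(-1,3); q=q[(q[:,2]>80)&(q[:,2]<100)]
    r=cv2.minAreaRect(q[:,:2].astype(np.float32)); print(u,np.round(r[0],1),np.round(r[1],1),r[2],np.percentile(q[:,2],[25,50,75]),len(q))
q=w[100:235,225:515].reshape(-1,3);q=q[(q[:,2]>60)&(q[:,2]<78)]
print(cv2.minAreaRect(q[:,:2].astype(np.float32)),np.median(q[:,2]))
E
```

```text
282 [525.8 116.2] [35.1 33.5] 17.723665237426758 [85.21519241 85.73342    86.27515731] 1065
339 [544.3  59.6] [35.6 34. ] 18.379505157470703 [91.1450049  91.70319398 92.2355898 ] 1184
396 [563.2   2.7] [35.2 34.5] 18.21181869506836 [91.04015221 91.73083055 92.28140249] 1252
453 [581.2 -54.2] [36.4 34.6] 18.17145538330078 [90.81006067 91.64179409 92.20582738] 1339
((582.7173461914062, 40.62684631347656), (144.87135314941406, 299.8485107421875), 18.462308883666992) 70.13169737178687
```

The red key stands 6 mm low (85.7 against 91.7), so it is the latched one. I'll descend over it and tap gently.

```bash
python3 -m jog '{"offset":[[2,0,-40],[0,0,-40],[0,0,-30],[0,0,-12],[0,0,0],[0,0,0]],"roll":[0,0,0,0,0,0]}'
python3 -c "
from h import *
o=manip.observe(); print(o['tool_pos'],o['wrist_force'])"
```

```text
clock: 2.65
tool_pos: [526.9, 115.5, 94.3]
ee_rot: [3.102, 0.499, 0.004]
wrist_force: [0.9, 0.2, 1.4]
opening: 0.6
grasp_force: 0.0
[526.88771316 115.50771797  94.2736563 ] [0.91208976 0.1836719  1.41678513]
```

```bash
python3 -m jog '{"offset":[[-1,0,-1],[0,0,0],[0,0,0]],"roll":[0,0,0]}'
python3 -m jog '{"offset":[[0,0,-1],[0,0,0],[0,0,0]],"roll":[0,0,0]}'
python3 -m jog '{"offset":[[0,0,-1],[0,0,0],[0,0,0]],"roll":[0,0,0]}'
```

```text
clock: 2.95
tool_pos: [525.7, 116.1, 92.9]
ee_rot: [3.101, 0.5, 0.003]
wrist_force: [-0.2, -1.0, 0.5]
opening: 0.6
grasp_force: 0.0
clock: 3.25
tool_pos: [524.9, 116.0, 90.6]
ee_rot: [-3.101, -0.5, 0.0]
wrist_force: [-0.6, 0.5, 0.2]
opening: 0.5
grasp_force: 0.0
clock: 3.55
tool_pos: [524.9, 116.0, 89.5]
ee_rot: [-3.101, -0.5, 0.0]
wrist_force: [-0.1, -0.3, -0.2]
opening: 0.6
grasp_force: 0.0
```

```bash
python3 -m jog '{"offset":[[0,0,-1],[0,0,-1],[0,0,0],[0,0,0]],"roll":[0,0,0,0]}'
python3 -m jog '{"offset":[[0,0,-0.7],[0,0,0],[0,0,0]],"roll":[0,0,0]}'
```

```text
clock: 3.95
tool_pos: [524.9, 116.0, 87.6]
ee_rot: [3.101, 0.5, -0.0]
wrist_force: [0.6, -0.4, -0.9]
opening: 0.6
grasp_force: 0.0
clock: 4.25
tool_pos: [524.9, 116.0, 87.0]
ee_rot: [3.101, 0.5, 0.0]
wrist_force: [-0.6, 0.4, 0.3]
opening: 0.7
grasp_force: 0.0
```

```bash
python3 -m jog '{"offset":[[0,0,-0.7],[0,0,0],[0,0,0]],"roll":[0,0,0]}'
python3 -m jog '{"offset":[[0,0,-0.5],[0,0,0],[0,0,0]],"roll":[0,0,0]}'
```

```text
clock: 4.55
tool_pos: [525.0, 116.0, 86.3]
ee_rot: [-3.102, -0.5, -0.0]
wrist_force: [0.6, 0.4, -0.4]
opening: 0.6
grasp_force: 0.1
clock: 4.85
tool_pos: [525.0, 116.0, 86.1]
ee_rot: [3.101, 0.5, 0.0]
wrist_force: [-1.8, -0.5, 3.2]
opening: 0.2
grasp_force: 1.6
```

I felt contact at z 86.1 with 3.2 N and no yielding, so the red key is latched. Next is the yellow key, whose raised face should be at 92.

```bash
python3 -m jog '{"offset":[[0,0,10],[0,0,12],[10,-28,0],[9,-29,0],[0,0,-8],[0,0,-5],[0,0,-1],[0,0,0],[0,0,0]],"roll":[0,0,0,0,0,0,0,0,0]}'
python3 -m jog '{"offset":[[0,0,-1],[0,0,-0.7],[0,0,0],[0,0,0]],"roll":[0,0,0,0]}'
python3 -m jog '{"offset":[[0,0,-0.7],[0,0,0],[0,0,0]],"roll":[0,0,0]}'
```

```text
clock: 5.75
tool_pos: [543.8, 59.7, 93.8]
ee_rot: [-3.101, -0.502, -0.0]
wrist_force: [-0.2, 0.2, 0.1]
opening: 0.5
grasp_force: 0.0
clock: 6.15
tool_pos: [544.1, 59.2, 92.3]
ee_rot: [-3.101, -0.5, -0.001]
wrist_force: [0.2, 0.8, 0.4]
opening: 0.4
grasp_force: 0.6
clock: 6.45
tool_pos: [544.0, 59.2, 91.6]
ee_rot: [-3.101, -0.5, -0.001]
wrist_force: [-0.5, 2.7, 2.7]
opening: 0.5
grasp_force: 1.2
```

```bash
python3 -m jog '{"offset":[[0,0,-0.7],[0,0,0],[0,0,0]],"roll":[0,0,0]}'
python3 -m jog '{"offset":[[0,0,10],[0,0,6],[10,-28,0],[9,-29,0],[0,0,-8],[0,0,-5],[0,0,-1],[0,0,0],[0,0,0]],"roll":[0,0,0,0,0,0,0,0,0]}'
python3 -m jog '{"offset":[[0,0,-0.5],[0,0,-0.5],[0,0,0],[0,0,0]],"roll":[0,0,0,0]}'
```

```text
clock: 6.75
tool_pos: [544.1, 59.1, 90.8]
ee_rot: [-3.101, -0.5, -0.001]
wrist_force: [0.1, 2.7, 2.9]
opening: 0.3
grasp_force: 1.3
clock: 7.65
tool_pos: [562.7, 2.8, 92.6]
ee_rot: [-3.101, -0.501, 0.0]
wrist_force: [0.7, -0.2, 0.2]
opening: 0.3
grasp_force: 0.0
clock: 8.05
tool_pos: [563.0, 2.4, 91.9]
ee_rot: [-3.101, -0.5, -0.001]
wrist_force: [-0.9, 1.8, 1.9]
opening: 0.2
grasp_force: 1.2
```

The yellow key was tapped and yielded softly at 2.9 N, so it is raised. The green key is in contact; I'll go a touch further and then on to blue.

```bash
python3 -m jog '{"offset":[[0,0,-0.7],[0,0,0],[0,0,0]],"roll":[0,0,0]}'
python3 -m jog '{"offset":[[0,0,10],[0,0,6],[10,-28,0],[9,-29,0],[0,0,-8],[0,0,-5],[0,0,-1],[0,0,0],[0,0,0]],"roll":[0,0,0,0,0,0,0,0,0]}'
python3 -m jog '{"offset":[[0,0,-0.7],[0,0,-0.7],[0,0,0],[0,0,0]],"roll":[0,0,0,0]}'
```

```text
clock: 8.35
tool_pos: [563.2, 2.1, 91.1]
ee_rot: [-3.101, -0.5, -0.001]
wrist_force: [-0.2, 0.8, 3.0]
opening: 0.3
grasp_force: 1.2
clock: 9.25
tool_pos: [581.7, -54.2, 92.9]
ee_rot: [-3.101, -0.501, 0.0]
wrist_force: [0.7, -0.4, -0.1]
opening: 0.6
grasp_force: 0.0
clock: 9.65
tool_pos: [582.1, -54.6, 91.9]
ee_rot: [-3.101, -0.5, -0.001]
wrist_force: [-1.1, 1.6, 1.4]
opening: 0.2
grasp_force: 1.2
```

```bash
python3 -m jog '{"offset":[[0,0,-0.7],[0,0,0],[0,0,0]],"roll":[0,0,0]}'
python3 -m jog '{"offset":[[0,0,10],[0,0,10],[-14,43,0],[-14,43,0],[-14,43,0],[-14,42,0],[0,0,0],[0,0,-12],[0,0,-8],[0,0,0],[0,0,0]],"roll":[0,0,0,0,0,0,0,0,0,0,0]}'
```

```text
clock: 9.95
tool_pos: [582.2, -54.9, 91.0]
ee_rot: [-3.101, -0.5, -0.001]
wrist_force: [-0.0, 2.6, 3.3]
opening: 0.4
grasp_force: 1.3
clock: 11.05
tool_pos: [525.9, 114.8, 90.1]
ee_rot: [3.102, 0.497, -0.002]
wrist_force: [-0.4, 0.3, -0.6]
opening: 0.4
grasp_force: 0.0
```

All four keys are tapped. Now I'll press the red key to about z 80.5.

```bash
python3 -m jog '{"offset":[[-0.5,1,-2],[0,0,-2],[0,0,-2],[0,0,-1],[0,0,0],[0,0,0]],"roll":[0,0,0,0,0,0]}'
python3 -m jog '{"offset":[[0,0,-1],[0,0,-1],[0,0,0],[0,0,0]],"roll":[0,0,0,0]}'
```

```text
clock: 11.65
tool_pos: [525.8, 116.7, 84.4]
ee_rot: [3.101, 0.5, 0.001]
wrist_force: [-0.4, -2.0, 4.4]
opening: 0.3
grasp_force: 2.3
clock: 12.05
tool_pos: [525.8, 116.7, 82.2]
ee_rot: [3.101, 0.5, 0.001]
wrist_force: [0.4, -3.2, 5.2]
opening: 0.6
grasp_force: 2.6
```

```bash
python3 -m jog '{"offset":[[0,0,-0.8],[0,0,-0.8],[0,0,0],[0,0,0]],"roll":[0,0,0,0]}'
```

```text
clock: 12.45
tool_pos: [525.8, 116.7, 80.6]
ee_rot: [3.101, 0.5, 0.001]
wrist_force: [-2.0, -3.3, 5.1]
opening: 0.8
grasp_force: 2.8
```

The tool is at 80.6, which is 11.4 mm below the raised height. I'll let go and look.

```bash
python3 -m jog '{"offset":[[0,0,8],[0,0,20],[0,0,35],[0,0,35],[0,0,35],[0,0,0],[0,0,0],[0,0,0]],"roll":[0,0,0,0,0,0,0,0]}'
python3 - <<'E'
from h import *
im,d,p=shot('wrist'); cv2.imwrite('pics/w2.png',im[...,::-1]); w=cloud(d,p)
for u in(282,339,396,453):
    q=w[180:225,u-25:u+26].reshape(-1,3); q=q[(q[:,2]>80)&(q[:,2]<100)]; print(u,np.median(q[:,:],axis=0),len(q))
E
```

```text
clock: 13.25
tool_pos: [524.3, 117.2, 211.3]
ee_rot: [-3.101, -0.5, 0.005]
wrist_force: [-0.5, 0.2, 0.6]
opening: 0.4
grasp_force: 0.0
282 [526.52267937 116.41351339  91.73862633] 1174
339 [545.08059542  60.66265627  91.74129997] 1223
396 [563.35406299   4.88113394  91.64756655] 1289
453 [581.93012164 -51.06392897  91.62527537] 1357
```

View pics/w2.png

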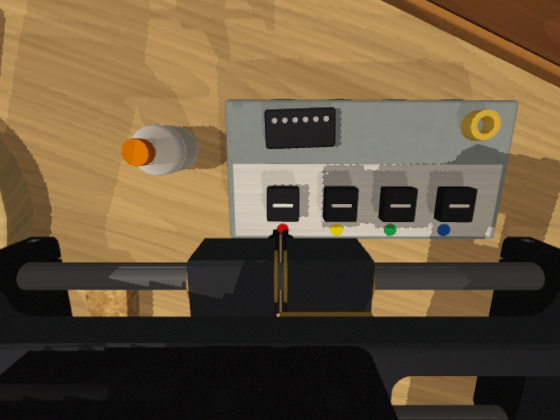

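All four caps, at (283,203) to (455,204), now stand at 91.7 mm. The glue, pickup and bushing look unmoved.

```bash
python3 -c "
from workcell import job
print(job.sign_off())"
```

```text
the job is handed in; nothing more can be done
None
```

The latched key was the red-dot key: I tapped all four in order from red to blue, pressed red until it released, and handed the job in at about 13 s with all four keys measured raised and the tool clear; sign-off returned no verdict.

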